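# Feel the gap of a casting mould with a taper gauge

## Task

Draw the steel taper gauge out of its wooden block by the handle, carry it over to the casting mould and slide its blade, upright and flat-on, down between the two plaster plates until it drags snugly on both of them (a few newtons, about 6 N of drag). Be gentle, plaster chips when a blade is jammed in, and leave the paint jar, the brush and the turtle alone. Finish while still holding the gauge in your grip at that depth: do not let go of it.

Things in the scene. Friction and masses are not known exactly. Their poses are not given: they have to be found in the camera images.
- gauge_grip (a point): Centre of the taper gauge's dark wooden handle, 30 (x) x 20 (y) x 64 mm tall (z, up). Below it hangs a steel blade 80 mm long, 20 mm wide (x), tapering evenly in thickness (y) from 9 mm under the handle to 3 mm at the tip. Loose, 0.11 kg. At first the blade hangs in the block's slot, the handle standing on the block's top.
- gauge_tip (a point): Middle of the blade's lower end, on the gauge's centre line, 112 mm below gauge_grip; same axes.
- block: Light wooden block 90 x 70 x 96 mm tall, fixed; the gauge hangs in a slot 23 (x) x 14 (y) mm, 90 mm deep, in the middle of its top. Origin: centre of its underside. Its place and yaw vary, left or right of the robot.
- stand: Plywood base 160 (x) x 190 (y) mm of the casting mould, fixed; place and yaw vary; origin: centre of its underside. Two white plaster plates, each 120 (x) x 30 (y) x 81 mm tall, stand on edge face to face in a cradle on it, tops at z = 117 mm. The cradle slides freely along y (some mm each way, under 2 N), so the gap centres itself on the blade.
- fixed_plate: Plate on the +y side of the gap. Origin: on its inner face, at mid length, on the throat edge, at z = 111 mm. The inner face is flat for 75 mm below it; above it a 6 mm bevel at 45 degrees opens to the plate's top, so the mouth is 12 mm wider than the gap. Axes as the stand: x along the gap, y across it, z up.
- moving_plate: Plate on the -y side, held firmly by a set screw; origin on its inner face, facing the other's: the gap's centre is half-way between. The gap varies, 4.8 to 7.8 mm, so the blade drags on both plates from a tip depth of 24 to 64 mm below the origins; further in, drag grows by some 2 to 4 N per mm.
- jar: Closed paint jar, 68 mm across, 100 mm tall, loose bystander. Origin: centre of its underside.
- brush: Flat paint brush, 200 mm long, lying, loose bystander.
- turtle: White unglazed ceramic turtle, about 180 x 140 x 53 mm, loose bystander. Origin: centre of its underside.
There are look-alikes about, which are no part of the job. What is meant by the part that bears gauge_grip is not green or pink, and is the larger of those in its own colour.

How it is judged:
On the way, in this order (a step that is already met when the one before it is completed fails the run):
1. the gauge is drawn clear of the block, in the gripper (height (world z) of gauge_tip above 0.1 m and contact force between the fingers and gauge above 2 N), for 0.1 s.
2. the blade's tip has entered the gap between the plates (z of gauge_tip in the frame of fixed_plate below -0.008 m and y of gauge_tip in the frame of fixed_plate below 0.002 m and y of gauge_tip in the frame of moving_plate above -0.002 m and x of gauge_tip in the frame of fixed_plate between -0.055 and 0.055 m and contact force between the fingers and gauge above 2 N), for 0.1 s.
At the end, for the whole second after the job is handed in: The gauge is held still in the fingers (over 3 N), upright and flat-on within 0.12 rad, its tip 15 to 73 mm below the throat of the gap and within 55 mm of its middle, pressing on each of the two plates with 1 to 18 N, through the last second (contact force between gauge and fixed_plate between 1 and 18 N and contact force between gauge and moving_plate between 1 and 18 N and contact force between the fingers and gauge above 3 N and z of gauge_tip in the frame of fixed_plate between -0.073 and -0.015 m and y of gauge_tip in the frame of fixed_plate below 0 m and y of gauge_tip in the frame of moving_plate above 0 m and x of gauge_tip in the frame of fixed_plate between -0.055 and 0.055 m and angle between gauge_grip's own z axis and vertical below 0.12 rad and angle between the y axis of gauge_grip and the y axis of stand, either way round below 0.12 rad and linear speed of gauge below 0.01 m/s); the arm keeps its last pose, push and grip.
It fails at once if the blade is jammed against the plaster (over 30 N on a plate) (contact force between gauge and fixed_plate above 30 N or contact force between gauge and moving_plate above 30 N).
It fails at once if a bystander is disturbed (moved over 20 mm) (distance of any of jar, brush, turtle from where it was at the start of the episode above 0.02 m).
It also fails if it takes over 45 s, if anything falls off the work surface, if the arm or the gripper's body presses on something with over 40 N, if the wrist force passes 120 N, or if a joint passes its speed limit or range.

## Robot

A 6-joint arm with a two-finger parallel gripper is mounted at the origin on the work surface. World frame = base frame: x ahead of the robot, y to its left, z up, the work surface at z = 0. Lengths are in m, angles in rad, forces in N, time in s.
With the tool pointing down it reaches from about 0.225 to 0.875 m from the base axis. Payload 3.4 kg.
Tool frame: the origin (TCP) lies midway between the tips of the shut fingers; the grasp point (between the pads) lies 19 mm behind it (manip.tcp_to_grasp is the distance from the TCP to the grasp point, in m); x points along the fingers, y is the direction in which the jaws open and shut, and the axes are right-handed (so a half turn about x gives the same grasp; the last joint's range is limited). The gripper opens to 85 mm and grips with 20 to 120 N. Pads are 22 mm wide; open, the fingers measure 114 mm over their backs; the gripper's body (76 mm by 85 mm) begins 54 mm behind the grasp point. The pads swing forward as they close: fully open they stand 13 mm farther back than shut.
Start: joints at [-1.283, 0.276, 1.505, -0, 1.361, -0.121], TCP at [0.229, -0.528, 0.211] pointing down, gripper open.
Joint ranges: [-2.89, 2.89], [-0.75, 2.08], [0.22, 2.7], [-1.18, 4.32], [0.11, 2.71], [-2.7, 2.7]. Speed limits (rad/s): [2.57, 2.57, 3.14, 3.14, 3.14, 3.14].

## Interface

Orientations are given as a unit quaternion [w, x, y, z].
In Python, from rig import readout, eyes, job, manip gives the robot as it stands. The module is installed in compiled form; this text tells all that it offers.
- The arm moves only by the tool carry_out, never from a script. Its argument "deltas" is one flat list of numbers, 7 for each row, row after row: the shift along the tool's x, y, z scaled (see below), then the turn, a rotation vector about the tool's x, y, z scaled (see below), then the opening, from -1 (shut) to 1 (fully open). In form: [dx, dy, dz, ax, ay, az, grip, dx, dy, dz, ax, ay, az, grip, ...]. A call has 1 to 10 rows; each row shifts and turns the commanded pose from where the row before left it, along the tool's axes as they then stand; what a row does not reach is not made up. The controller multiplies each number of a shift by 60 mm and each number of a turn by 4 degrees. A row lasts 1/8 s, in which the tool goes at most 62.5 mm and 10.7 degrees, less where a joint would pass 70% of its speed; a pose out of reach is approached as far as the arm can. A call with a number of a shift or a turn outside -1 to 1 is refused whole. A call with a gripper value outside its range is refused whole. The fingers move at their own pace and stop on an object; "newtons" is the grip in N (left out, the last holds). Time passes only in rows, so rows that do not move let the fingers close. It gives the time, the measured TCP pose, the force and the opening at its end, in the units of the state.
- readout.get_state(): the state, without advancing time (a new reading comes with each control period).
- eyes.get_image(name): name is "side" or "top"; returns a dict with "color" (480x640x3 uint8, red, green, blue), "z_map" (480x640 float32, m along the optical axis (not along the pixel's ray), 0 where there is no reading), "mtx" (3x3 intrinsics, pixels), "origin" and "orientation" of the camera in the world. Camera axes: x right, y down, z forward; pixel columns grow to the right and rows downward; lengths in m; the calibration is good to about 2 mm. A picture is of the moment at which its call begins.
- job.sign_off(): hands the job in, once; it reports no verdict.
The state is a dict: "clock": time; "qpos": joint angles; "qd": joint speeds; "effort": joint torques, N m; "position": TCP position; "ee_rot": TCP orientation; "contact_force": force on the tool from outside, world axes, zero at the start; "moment": the same for the moment, N m; "width": finger opening in m.
Only numpy, scipy, OpenCV 4.12 (cv2) and the standard library are available. Lean on these libraries where they do the work, as an engineer would, in place of code of your own. Each camera call takes 0.05 s, during which the arm holds its last target.

## Working session

There is one attempt and no reset: what is moved stays moved. The work goes in short steps, Python scripts to look and compute and a tool call to move; the robot and the scene stay as the last step left them, time stands still between calls to the robot, and variables do not carry over. Pictures are saved under pics/ and viewed, and the job is handed in when it is done.

Besides the shell and the picture viewer there is one more tool, called as name(argument=value, ...) on one line, values as JSON. carry_out: Moves the arm, as the interface text tells. Its arguments: {"type":"object","properties":{"deltas":{"type":"array"},"newtons":{"type":"number"}},"required":["deltas"]}

```bash
mkdir -p pics; cat > h.py <<'E'
import numpy as np,cv2
from scipy.spatial.transform import Rotation as R
from rig import readout,eyes,job,manip
def q(o):
    o=np.asarray(o)
    return R.from_quat([o[1],o[2],o[3],o[0]]).as_matrix() if o.size==4 else o
def cam(n,save=None):
    d=eyes.get_image(n)
    if save: cv2.imwrite('pics/'+save,d['color'][:,:,::-1])
    z=d['z_map'];K=d['mtx'];v,u=np.mgrid[0:480,0:640]
    P=np.stack([(u-K[0,2])/K[0,0]*z,(v-K[1,2])/K[1,1]*z,z],-1)
    d['W']=P@q(d['orientation']).T+np.array(d['origin']); d['W'][z==0]=np.nan
    np.savez('last_'+n,**{k:d[k] for k in('color','z_map','W','mtx','origin','orientation')})
    return d
E
python3 - <<'E'
from h import *
for n in('side','top'):
    d=cam(n,n+'0.png');print(n,d['mtx'].tolist(),d['origin'],d['orientation'])
print(readout.get_state(),manip.tcp_to_grasp)
E
```

```text
side [[504.09982879833615, 0.0, 317.2524427665773], [0.0, 504.09982879833615, 241.70524581660916], [0.0, 0.0, 1.0]] [0.34761302 0.60757972 0.52151204] [ 0.1042714  -0.17431366  0.85998457 -0.46815463]
top [[487.37457969551815, 0.0, 323.02169205167536], [0.0, 487.37457969551815, 241.3188720447703], [0.0, 0.0, 1.0]] [0.42312977 0.03661531 0.90345881] [-0.05359785  0.70705345 -0.70022952  0.08295365]
{'clock': 0.1, 'qpos': array([-1.28299362e+00,  2.76524859e-01,  1.50600586e+00,  5.68290608e-06,
        1.36069684e+00, -1.21006744e-01]), 'qd': array([-1.89425037e-03, -2.15277830e-03, -2.07923201e-03,  9.65916951e-05,
       -1.65782069e-03,  3.27829615e-03]), 'effort': array([ 2.03035364e-03, -4.17700088e+01, -2.46402848e+01,  2.08289080e-04,
        5.83418921e-03, -1.36067302e-05]), 'position': array([ 0.22842233, -0.52713498,  0.21033044]), 'ee_rot': array([-0.14295494, -0.69233989, -0.1441073 ,  0.69243227]), 'contact_force': array([-0.7142453 , -1.79656506, -0.53786469]), 'moment': array([-0.02032395,  0.05105023,  0.01262251]), 'width': 0.08520681227329666} 0.0187
```

View pics/side0.png

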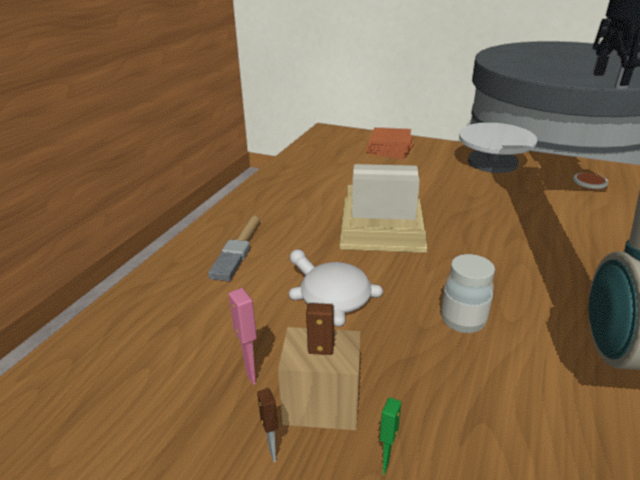

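View pics/top0.png

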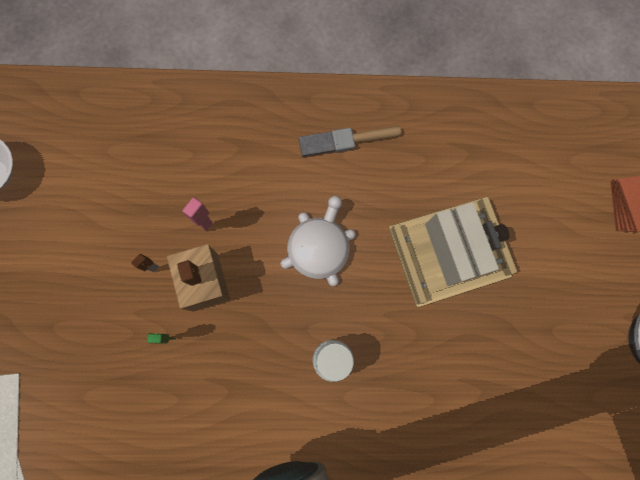

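The side view shows the gauge handle at about (320,330), on the block. The mould is at (385,205). The turtle lies between them, the jar is at (468,292), and the brush is at (235,248). In the top view the handle is at (188,272), the block at (197,277), and the plates at (462,243).

```bash
python3 - <<'E'
from h import *
d=np.load('last_top.npz');W=d['W'];c=d['color']
def rect(m,name):
    p=W[m][:,:2]; r=cv2.minAreaRect((p*1000).astype(np.float32)); print(name,m.sum(),r,'z',np.nanmedian(W[m][:,2]))
v,u=np.mgrid[0:480,0:640]
Z=W[...,2]
bb=(u>150)&(u<240)&(v>230)&(v<320)
rect(bb&(abs(Z-.096)<.004),'blocktop'); rect(bb&(Z>.15),'handle'); print(Z[bb].max())
s=(u>385)&(u<520)&(v>190)&(v<310)
rect(s&(abs(Z-.117)<.003),'plates')
for lo in np.arange(0,.14,.006): print(round(lo,3),(s&(Z>=lo)&(Z<lo+.006)).sum(),end='; ')
rect(s&(Z>.008)&(Z<.14),'stand')
a=cv2.resize(c[190:310,385:520][:,:,::-1],None,fx=5.5,fy=4.9*1.12,interpolation=cv2.INTER_CUBIC)[:600]
cv2.imwrite('pics/c1.png',a)
cv2.imwrite('pics/c2.png',cv2.resize(c[230:320,130:240][:,:,::-1],None,fx=6,fy=6,interpolation=cv2.INTER_CUBIC))
for n,(a,b) in dict(jar=(333,361),turtle=(320,248)).items(): print(n,W[b,a])
E
```

```text
blocktop 1881 ((520.9938354492188, 215.1064910888672), (91.01795196533203, 70.59929656982422), 17.891433715820312) z 0.09717237305857163
handle 283 ((520.7926025390625, 214.76870727539062), (30.06089973449707, 20.681230545043945), 15.608550071716309) z 0.16061130232930854
nan
plates 2211 ((581.6906127929688, -236.47592163085938), (119.81766510009766, 68.69602966308594), 17.842716217041016) z 0.11781995133140644
0.0 5268; 0.006 465; 0.012 1258; 0.018 141; 0.024 237; 0.03 536; 0.036 1451; 0.042 774; 0.048 71; 0.054 65; 0.06 93; 0.066 146; 0.072 174; 0.078 231; 0.084 243; 0.09 102; 0.096 174; 0.102 171; 0.108 316; 0.114 2211; 0.12 191; 0.126 0; 0.132 0; 0.138 0; stand 9018 ((582.3890991210938, -238.90106201171875), (160.0713348388672, 190.2465057373047), 17.901573181152344) z 0.04390894196437711
jar [ 0.38523672 -0.01353578  0.10110021]
turtle [0.57774624 0.00690526 0.05346154]
```

```bash
python3 - <<'E'
from h import *
d=np.load('last_side.npz');c=d['color']
cv2.imwrite('pics/c3.png',cv2.resize(c[150:260,330:440][:,:,::-1],None,fx=5,fy=5,interpolation=cv2.INTER_CUBIC))
E
```

```text
(no output)
```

View pics/c1.png

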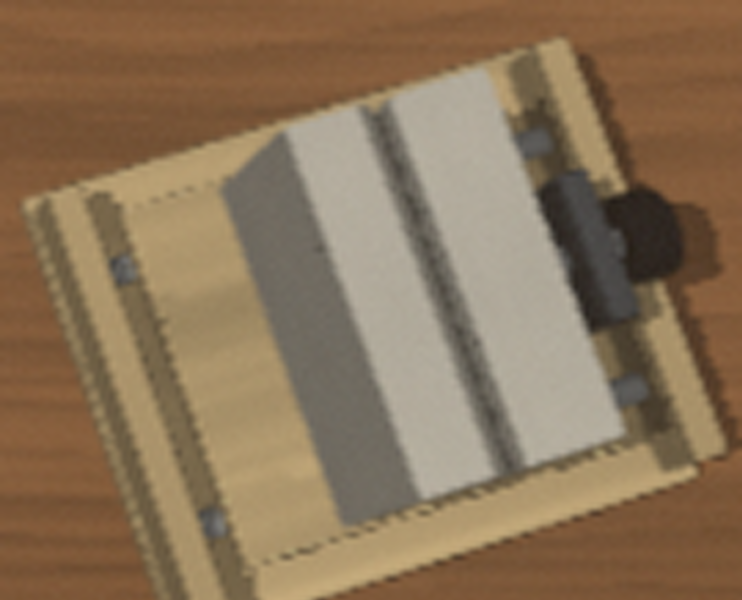

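View pics/c2.png

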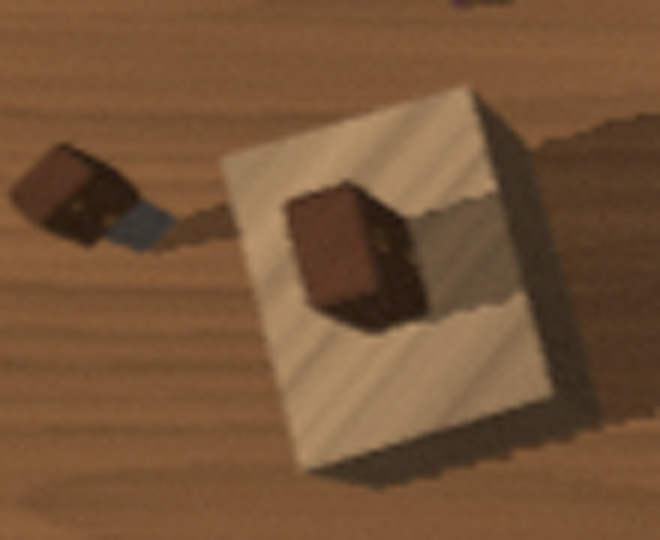

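View pics/c3.png

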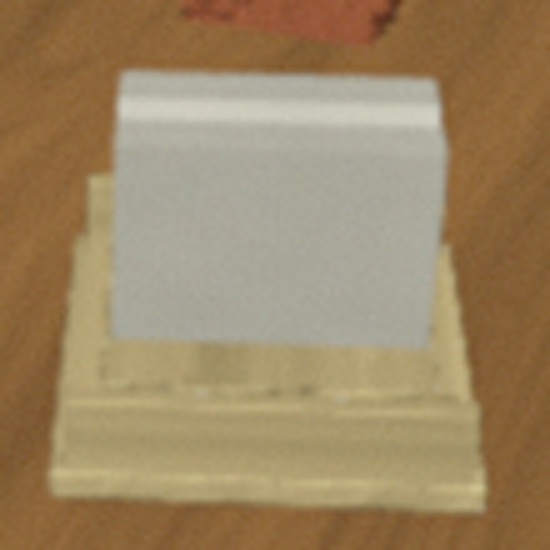

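```bash
cat >> h.py <<'E'
def plan(pos,yaw_deg=None,s=None):
    """remaining shift (units of 60mm in tool axes after turn) and turn (units of 4deg) to TCP pos with jaw axis (tool y) at yaw mod 180, tool x down"""
    s=s or readout.get_state(); M=q(s['ee_rot'])
    print('t',round(s['clock'],2),'pos',s['position'].round(4),'F',s['contact_force'].round(2),'w',round(s['width'],4),'jaw',np.degrees(np.arctan2(M[1,1],M[0,1])).round(2),'down',M[:,0].round(4))
    T=M
    if yaw_deg is not None:
        best=None
        for k in(0,180):
            a=np.radians(yaw_deg+k); y=np.array([np.cos(a),np.sin(a),0]);x=np.array([0,0,-1.]);T2=np.stack([x,y,np.cross(x,y)],1)
            rv=R.from_matrix(M.T@T2).as_rotvec()
            print(' turn',k,(np.degrees(rv)/4).round(3))
            if best is None or np.linalg.norm(rv)<best[0]: best=(np.linalg.norm(rv),T2)
        T=best[1]
    d=T.T@(np.array(pos)-s['position'])/.06
    print(' shift units',d.round(3))
E
python3 - <<'E'
from h import *
plan([.521,.215,.21],107.9)
E
```

```text
t 0.1 pos [ 0.2284 -0.5271  0.2103] F [-0.71 -1.8  -0.54] w 0.0852 jaw -66.58 down [-5.0e-04  1.6e-03 -1.0e+00]
 turn 0 [-4.3619e+01 -3.6000e-02 -3.0000e-03]
 turn 180 [ 1.381 -0.002  0.023]
 shift units [ 6.0000e-03 -1.0271e+01 -8.4420e+00]
```

carry_out(deltas=[0,0,0,0.69,0,0,1,0,0,0,0.69,0,0,1,0,-0.5,-0.41,0,0,0,1,0,-0.5,-0.41,0,0,0,1,0,-0.5,-0.41,0,0,0,1,0,-0.5,-0.41,0,0,0,1,0,-0.5,-0.41,0,0,0,1,0,-0.5,-0.41,0,0,0,1,0,-0.5,-0.41,0,0,0,1,0,-0.5,-0.41,0,0,0,1])

```text
clock: 1.35
position: [0.3422, -0.2374, 0.2108]
ee_rot: [-0.11, -0.698, -0.11, 0.699]
contact_force: [0.2, -1.5, -0.1]
width: 0.0854
```

carry_out(deltas=[0,-0.5,-0.41,0,0,0,1,0,-0.5,-0.41,0,0,0,1,0,-0.5,-0.41,0,0,0,1,0,-0.5,-0.41,0,0,0,1,0,-0.5,-0.41,0,0,0,1,0,-0.5,-0.41,0,0,0,1,0,-0.5,-0.41,0,0,0,1,0,-0.5,-0.41,0,0,0,1,0,-0.5,-0.41,0,0,0,1,0,0,0,0,0,0,1])

```text
clock: 2.6
position: [0.4701, 0.0882, 0.2106]
ee_rot: [-0.111, -0.698, -0.111, 0.698]
contact_force: [0.0, -0.1, -0.3]
width: 0.0855
```

```bash
python3 - <<'E'
from h import *
plan([.521,.215,.112],107.9)
E
```

```text
t 2.6 pos [0.4701 0.0882 0.2106] F [ 0.05 -0.08 -0.26] w 0.0855 jaw -71.9 down [-6.e-04  5.e-04 -1.e+00]
 turn 0 [-4.4949e+01 -1.5000e-02  9.0000e-03]
 turn 180 [0.051 0.006 0.01 ]
 shift units [ 1.643 -1.751 -1.456]
```

carry_out(deltas=[0,-0.45,-0.37,0,0,0,1,0,-0.45,-0.37,0,0,0,1,0,-0.45,-0.37,0,0,0,1,0,-0.4,-0.35,0,0,0,1,0,0,0,0.05,0,0,1,0,0,0,0,0,0,1])

```text
clock: 3.35
position: [0.5201, 0.2117, 0.2107]
ee_rot: [-0.109, -0.698, -0.108, 0.699]
contact_force: [0.2, -0.4, -1.1]
width: 0.0851
```

```bash
python3 - <<'E'
from h import *
plan([.521,.215,.112],107.9)
E
```

```text
t 3.35 pos [0.5201 0.2117 0.2107] F [ 0.2  -0.39 -1.1 ] w 0.0851 jaw -72.32 down [-0.0015 -0.0015 -1.    ]
 turn 0 [ 4.4945e+01 -2.2000e-02 -4.1000e-02]
 turn 180 [-0.055  0.026 -0.014]
 shift units [ 1.645 -0.047 -0.031]
```

carry_out(deltas=[0.3,-0.04,-0.02,0,0,0,1,0.3,0,0,0,0,0,1,0.3,0,0,0,0,0,1,0.3,0,0,0,0,0,1,0.3,0,0,0,0,0,1,0.14,0,0,0,0,0,1,0,0,0,0,0,0,1,0,0,0,0,0,0,1])

```text
clock: 4.35
position: [0.5218, 0.2155, 0.1135]
ee_rot: [0.109, 0.699, 0.109, -0.698]
contact_force: [0.5, 0.4, 0.3]
width: 0.0853
```

```bash
python3 - <<'E'
from h import *
plan([.521,.215,.112],107.9)
d=cam('top','t1.png');e=cam('side','s1.png')
a=cv2.resize(d['color'][200:330,110:270],None,fx=2.5,fy=2.5);b=cv2.resize(e['color'][270:440,220:430],None,fx=1.9,fy=1.9)
h=min(len(a),len(b));cv2.imwrite('pics/m1.png',np.hstack([a[:h],b[:h]])[:,:,::-1])
E
```

```text
t 4.35 pos [0.5218 0.2155 0.1135] F [0.49 0.35 0.26] w 0.0853 jaw -72.32 down [ 1.4e-03  2.0e-04 -1.0e+00]
 turn 0 [ 4.4944e+01 -6.0000e-03  3.1000e-02]
 turn 180 [-0.056 -0.02  -0.004]
 shift units [0.025 0.004 0.014]
```

View pics/m1.png

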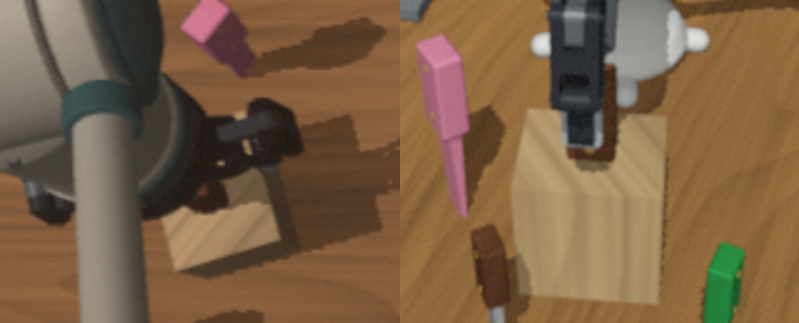

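The pictures show the open fingers straddling the handle on both sides, at about (590,110) in the right half. They are centred once I allow for perspective. I'll close now.

carry_out(deltas=[0,0,0,0,0,0,-1,0,0,0,0,0,0,-1,0,0,0,0,0,0,-1,0,0,0,0,0,0,-1,0,0,0,0,0,0,-1,0,0,0,0,0,0,-1,0,0,0,0,0,0,-1,0,0,0,0,0,0,-1], newtons=50)

```text
clock: 5.45
position: [0.5213, 0.2159, 0.1128]
ee_rot: [0.109, 0.699, 0.109, -0.699]
contact_force: [-0.6, 1.0, 1.4]
width: 0.0194
```

```bash
python3 - <<'E'
from h import *
plan([.521,.215,.26],107.9)
E
```

```text
t 5.45 pos [0.5213 0.2159 0.1128] F [-0.58  1.04  1.35] w 0.0194 jaw -72.3 down [ 2.e-04  4.e-04 -1.e+00]
 turn 0 [4.4949e+01 7.0000e-03 8.0000e-03]
 turn 180 [-0.051 -0.005  0.004]
 shift units [-2.453  0.013  0.01 ]
```

carry_out(deltas=[-0.1,0,0,0,0,0,-1,-0.2,0,0,0,0,0,-1,-0.3,0,0,0,0,0,-1,-0.3,0,0,0,0,0,-1,-0.3,0,0,0,0,0,-1,-0.3,0,0,0,0,0,-1,-0.3,0,0,0,0,0,-1,-0.3,0,0,0,0,0,-1,-0.3,0,0,0,0,0,-1,0,0,0,0,0,0,-1])

```text
clock: 6.7
position: [0.5222, 0.2158, 0.2586]
ee_rot: [0.109, 0.7, 0.109, -0.697]
contact_force: [-0.8, -0.3, -1.4]
width: 0.019
```

```bash
python3 - <<'E'
from h import *
plan([.582,-.2365,.26],107.86)
d=cam('top','t2.png');e=cam('side','s2.png')
cv2.imwrite('pics/m2.png',cv2.resize(e['color'][170:430,200:450],None,fx=2.3,fy=2.3)[:,:,::-1])
E
```

```text
t 6.7 pos [0.5222 0.2158 0.2586] F [-0.76 -0.26 -1.44] w 0.019 jaw -72.3 down [ 3.9e-03  6.0e-04 -1.0e+00]
 turn 0 [ 4.496e+01 -1.300e-02  8.800e-02]
 turn 180 [-0.04  -0.056 -0.008]
 shift units [-0.023  7.481  1.363]
```

View pics/m2.png

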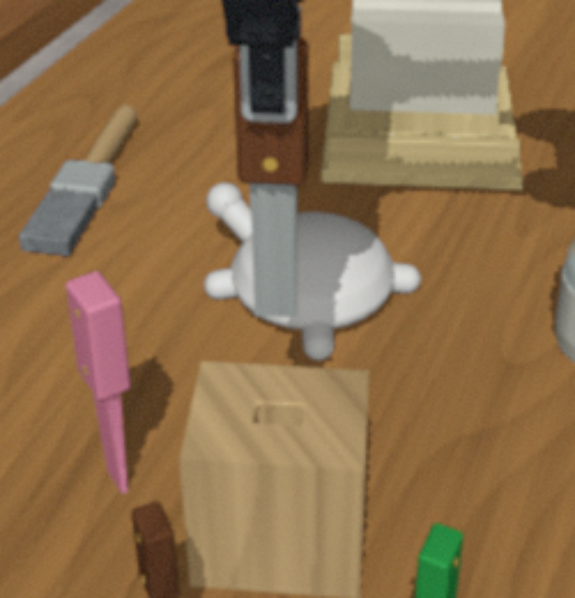

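The crop shows the gauge drawn out and hanging upright in the fingers, with the handle at (272,130) and the blade at (273,250). The slot is now empty. Next I'll carry it over.

carry_out(deltas=[0,0.2,0.03,0,0,0,-1,0,0.45,0.085,0,0,0,-1,0,0.45,0.085,0,0,0,-1,0,0.45,0.085,0,0,0,-1,0,0.45,0.085,0,0,0,-1,0,0.45,0.085,0,0,0,-1,0,0.45,0.085,0,0,0,-1,0,0.45,0.085,0,0,0,-1,0,0.45,0.085,0,0,0,-1,0,0.45,0.085,0,0,0,-1])

```text
clock: 8.05
position: [0.5527, -0.0435, 0.2558]
ee_rot: [-0.109, -0.698, -0.109, 0.699]
contact_force: [-1.1, -0.5, -0.6]
width: 0.0194
```

carry_out(deltas=[0,0.45,0.085,0,0,0,-1,0,0.45,0.085,0,0,0,-1,0,0.45,0.085,0,0,0,-1,0,0.45,0.085,0,0,0,-1,0,0.45,0.085,0,0,0,-1,0,0.45,0.085,0,0,0,-1,0,0.25,0.05,0,0,0,-1,0,0,0,0,0,0,-1,0,0,0,0,0,0,-1])

```text
clock: 9.18
position: [0.5748, -0.2197, 0.2565]
ee_rot: [-0.109, -0.699, -0.109, 0.699]
contact_force: [-0.6, -0.1, -1.6]
width: 0.0189
```

```bash
python3 - <<'E'
from h import *
plan([.582,-.2365,.26],107.86)
d=cam('top','t3.png');e=cam('side','s3.png')
cv2.imwrite('pics/m3.png',cv2.resize(e['color'][70:260,290:490],None,fx=3,fy=3)[:,:,::-1])
E
```

```text
t 9.18 pos [ 0.5748 -0.2197  0.2565] F [-0.58 -0.14 -1.59] w 0.0189 jaw -72.28 down [-6.e-04  1.e-03 -1.e+00]
 turn 0 [ 4.4966e+01  2.6000e-02 -5.0000e-03]
 turn 180 [-0.034  0.003  0.016]
 shift units [-0.058  0.303 -0.028]
```

View pics/m3.png

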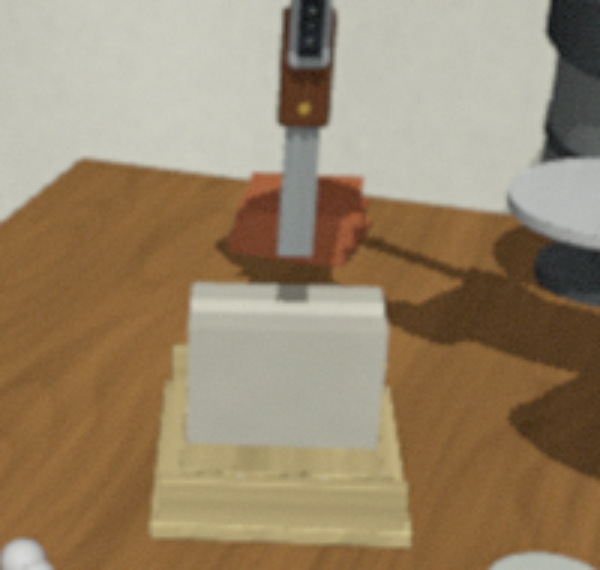

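View pics/t3.png

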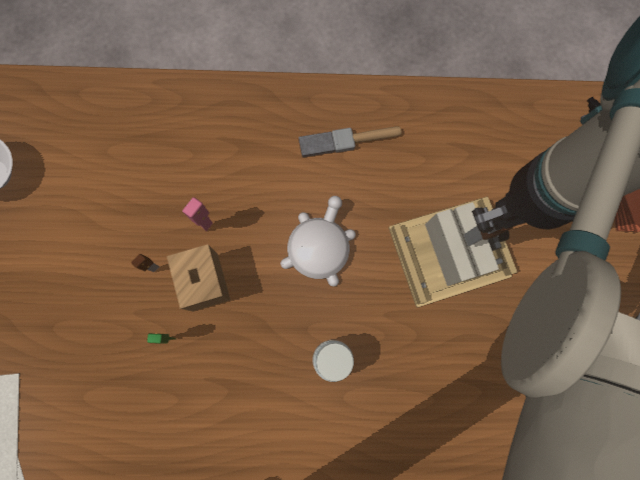

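```bash
python3 - <<'E'
from h import *
a=np.radians(17.86); ex=np.array([np.cos(a),np.sin(a)]); ey=np.array([-ex[1],ex[0]])
d=np.load('last_side.npz');W=d['W'];c=d['color'].astype(int)
v,u=np.mgrid[0:480,0:640]
C=np.array([.582,-.2365])
X=(W[...,:2]-C)@ex; Y=(W[...,:2]-C)@ey; Z=W[...,2]
m=(abs(X)<.05)&(abs(Y)<.06)&(Z>.17)&(Z<.24)
for lo in np.arange(.16,.245,.01):
    k=(abs(X)<.05)&(abs(Y)<.06)&(Z>lo)&(Z<lo+.01)
    if k.sum()>3: print(round(lo,3),k.sum(),'x',np.percentile(X[k],[3,97]).round(4),'ymed',np.median(Y[k]).round(4))
k=(abs(X)<.05)&(abs(Y)<.06)&(Z>.172)&(Z<.235)
A=np.c_[X[k],Z[k],np.ones(k.sum())];s=np.linalg.lstsq(A,Y[k],rcond=None)[0];print('Y=aX+bZ+c',s)
k=(abs(X)<.05)&(Z>.05)&(Z<.105)&(abs(Y-.035)<.01)
A=np.c_[X[k],Z[k],np.ones(k.sum())];s=np.linalg.lstsq(A,Y[k],rcond=None)[0];print('plate outer',k.sum(),s,np.median(Y[k]),)
k=(Z>.06)&(Z<.1)&(abs(Y-.034)<.008); print('plate x',np.percentile(X[k],[2,98]))
d=np.load('last_top.npz');
import os
E
```

```text
0.16 47 x [-0.0117  0.0062] ymed 0.0194
0.17 62 x [-0.0126  0.0067] ymed 0.0201
0.18 59 x [-0.0122  0.006 ] ymed 0.02
0.19 57 x [-0.0115  0.0061] ymed 0.0202
0.2 63 x [-0.0125  0.0067] ymed 0.0209
0.21 67 x [-0.012   0.0071] ymed 0.0216
0.22 61 x [-0.0115  0.0059] ymed 0.0214
0.23 65 x [-0.0122  0.0065] ymed 0.0221
0.24 80 x [-0.0161  0.0107] ymed 0.0275
Y=aX+bZ+c [-0.02096222  0.03976634  0.01272856]
plate outer 1403 [0.00142084 0.00113381 0.03308057] 0.03316735254289625
plate x [-0.05850173  0.05591749]
```

carry_out(deltas=[0,0.1,0,0,0,0,-1,0,0.1,-0.02,0,0,0,-1,0,0.1,-0.02,0,0,0,-1,0.15,0,0,0,0,0,-1,0.2,0,0,0,0,0,-1,0.2,0,0,0,0,0,-1,0.1,0,0,0,0,0,-1,0,0,0,0,0,0,-1,0,0,0,0,0,0,-1])

```text
clock: 10.4
position: [0.5832, -0.2371, 0.2181]
ee_rot: [0.109, 0.699, 0.109, -0.698]
contact_force: [-0.7, 0.1, -1.3]
width: 0.0194
```

```bash
python3 - <<'E'
from h import *
plan([.582,-.2365,.21],107.86)
d=cam('top','t4.png');e=cam('side','s4.png')
a=cv2.resize(d['color'][180:320,380:540],None,fx=2.5,fy=2.5)
b=cv2.resize(e['color'][100:240,320:450],None,fx=2.5,fy=2.5)
cv2.imwrite('pics/m4.png',np.hstack([a,b])[:,:,::-1])
E
```

```text
t 10.4 pos [ 0.5832 -0.2371  0.2181] F [-0.68  0.08 -1.27] w 0.0194 jaw -72.3 down [ 8.e-04 -5.e-04 -1.e+00]
 turn 0 [ 4.4961e+01 -1.6000e-02  1.3000e-02]
 turn 180 [-0.039 -0.008 -0.01 ]
 shift units [ 0.135 -0.015  0.016]
```

View pics/m4.png

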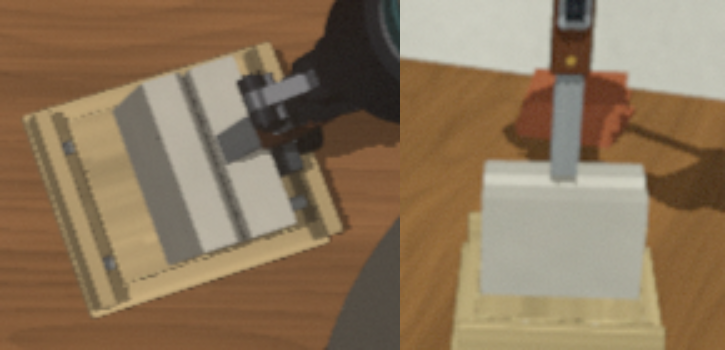

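The blade tip hangs just above the mouth. In the side view (right half) it meets the plate top at (565,180), and in the top view it meets the gap line at (225,155). I'll lower it in small steps and watch the force.

carry_out(deltas=[0.1,0,0,0,0,0,-1,0.1,0,0,0,0,0,-1,0.1,0,0,0,0,0,-1,0,0,0,0,0,0,-1])

```text
clock: 11.0
position: [0.5825, -0.2367, 0.1988]
ee_rot: [-0.108, -0.698, -0.109, 0.699]
contact_force: [0.5, -0.6, -0.7]
width: 0.0192
```

```bash
cat > m.py <<'E'
from h import *
plan([.582,-.2365,.16],107.86)
a=np.radians(17.86); ex=np.array([np.cos(a),np.sin(a)]); ey=np.array([-ex[1],ex[0]]);C=np.array([.582,-.2365])
d=cam('side');W=d['W'];X=(W[...,:2]-C)@ex; Y=(W[...,:2]-C)@ey; Z=W[...,2]
k=(abs(X)<.03)&(abs(Y)<.025)&(Z>.13)&(Z<.18)
A=np.c_[X[k],Z[k]-.111,np.ones(k.sum())];s=np.linalg.lstsq(A,Y[k],rcond=None)[0];print('blade face Y=aX+b(Z-.111)+c',k.sum(),s.round(4))
k=(abs(X)<.05)&(Z>.05)&(Z<.105)&(abs(Y-.035)<.015); print('plate outer Y',np.median(Y[k]).round(4))
E
python3 m.py
```

```text
t 11.0 pos [ 0.5825 -0.2367  0.1988] F [ 0.52 -0.57 -0.7 ] w 0.0192 jaw -72.3 down [-1.5e-03  7.0e-04 -1.0e+00]
 turn 0 [ 4.4961e+01  2.6000e-02 -2.7000e-02]
 turn 180 [-0.039  0.017  0.017]
 shift units [ 0.646 -0.006  0.006]
blade face Y=aX+b(Z-.111)+c 277 [-0.0058  0.038   0.0007]
plate outer Y 0.0331
```

carry_out(deltas=[0.06,0,0,0,0,0,-1,0.06,0,0,0,0,0,-1,0.06,0,0,0,0,0,-1,0,0,0,0,0,0,-1])

```text
clock: 11.55
position: [0.5827, -0.2369, 0.1884]
ee_rot: [-0.109, -0.698, -0.109, 0.699]
contact_force: [-0.6, 0.2, -1.9]
width: 0.0191
```

carry_out(deltas=[0.04,0,0,0,0,0,-1,0.04,0,0,0,0,0,-1,0,0,0,0,0,0,-1])

```text
clock: 11.92
position: [0.5828, -0.237, 0.1838]
ee_rot: [-0.109, -0.699, -0.109, 0.699]
contact_force: [-0.2, 0.3, -1.4]
width: 0.0192
```

carry_out(deltas=[0.04,0,0,0,0,0,-1,0,0,0,0,0,0,-1])

```text
clock: 12.18
position: [0.5828, -0.237, 0.1815]
ee_rot: [-0.109, -0.699, -0.109, 0.699]
contact_force: [-0.4, 0.5, -1.4]
width: 0.0189
```

carry_out(deltas=[0.04,0,0,0,0,0,-1,0,0,0,0,0,0,-1])

```text
clock: 12.42
position: [0.5828, -0.237, 0.1791]
ee_rot: [-0.109, -0.699, -0.109, 0.699]
contact_force: [0.7, 0.4, -1.5]
width: 0.0193
```

```bash
python3 m.py
```

```text
t 12.43 pos [ 0.5828 -0.237   0.1791] F [ 0.67  0.38 -1.51] w 0.0193 jaw -72.3 down [-2.e-04 -2.e-04 -1.e+00]
 turn 0 [ 4.4961e+01 -2.0000e-03 -6.0000e-03]
 turn 180 [-0.039  0.004 -0.001]
 shift units [ 0.318 -0.013  0.01 ]
blade face Y=aX+b(Z-.111)+c 309 [-0.0136  0.1815 -0.0036]
plate outer Y 0.0325
```

carry_out(deltas=[0.04,0,0,0,0,0,-1,0,0,0,0,0,0,-1])

```text
clock: 12.72
position: [0.5828, -0.237, 0.1767]
ee_rot: [-0.109, -0.699, -0.109, 0.699]
contact_force: [-0.4, 0.5, -1.4]
width: 0.0189
```

carry_out(deltas=[0.04,0,0,0,0,0,-1,0,0,0,0,0,0,-1])

```text
clock: 12.98
position: [0.5828, -0.237, 0.1743]
ee_rot: [-0.109, -0.699, -0.109, 0.699]
contact_force: [-0.3, 0.4, -1.8]
width: 0.0192
```

carry_out(deltas=[0.04,0,0,0,0,0,-1,0,0,0,0,0,0,-1])

```text
clock: 13.22
position: [0.5828, -0.237, 0.1718]
ee_rot: [-0.109, -0.699, -0.109, 0.699]
contact_force: [0.2, 0.4, -2.0]
width: 0.0192
```

carry_out(deltas=[0.03,0,0,0,0,0,-1,0,0,0,0,0,0,-1])

```text
clock: 13.48
position: [0.5829, -0.2369, 0.1702]
ee_rot: [-0.109, -0.699, -0.109, 0.699]
contact_force: [0.7, 1.0, -2.5]
width: 0.0192
```

carry_out(deltas=[0.03,0,0,0,0,0,-1,0,0,0,0,0,0,-1])

```text
clock: 13.72
position: [0.5829, -0.237, 0.1683]
ee_rot: [-0.109, -0.699, -0.109, 0.699]
contact_force: [0.1, -0.7, -1.4]
width: 0.0188
```

carry_out(deltas=[0.03,0,0,0,0,0,-1,0,0,0,0,0,0,-1])

```text
clock: 13.98
position: [0.5828, -0.237, 0.1665]
ee_rot: [-0.109, -0.699, -0.109, 0.699]
contact_force: [0.9, 0.2, -1.7]
width: 0.0192
```

```bash
sed -i 's/Z>.13)&(Z<.18)/Z>.12)\&(Z<.142)/' m.py; python3 m.py
```

```text
t 13.97 pos [ 0.5828 -0.237   0.1665] F [ 0.87  0.2  -1.72] w 0.0192 jaw -72.3 down [-2.e-04 -1.e-04 -1.e+00]
 turn 0 [ 4.4961e+01  0.0000e+00 -5.0000e-03]
 turn 180 [-0.039  0.003  0.   ]
 shift units [ 0.108 -0.012  0.011]
blade face Y=aX+b(Z-.111)+c 128 [-0.046   0.1773 -0.0019]
plate outer Y 0.032
```

carry_out(deltas=[0.015,0,0,0,0,0,-1,0,0,0,0,0,0,-1])

```text
clock: 14.28
position: [0.5829, -0.237, 0.1657]
ee_rot: [-0.109, -0.699, -0.109, 0.699]
contact_force: [-0.9, 0.5, -1.5]
width: 0.0195
```

carry_out(deltas=[0.015,0,0,0,0,0,-1,0,0,0,0,0,0,-1])

```text
clock: 14.52
position: [0.5829, -0.237, 0.1649]
ee_rot: [0.109, 0.699, 0.109, -0.699]
contact_force: [-0.7, 0.1, -1.9]
width: 0.019
```

carry_out(deltas=[0.015,0,0,0,0,0,-1,0,0,0,0,0,0,-1])

```text
clock: 14.78
position: [0.5829, -0.237, 0.1639]
ee_rot: [-0.109, -0.699, -0.109, 0.699]
contact_force: [-0.4, 0.4, -1.4]
width: 0.0192
```

carry_out(deltas=[0.015,0,0,0,0,0,-1,0,0,0,0,0,0,-1])

```text
clock: 15.02
position: [0.5829, -0.237, 0.163]
ee_rot: [-0.109, -0.699, -0.109, 0.699]
contact_force: [0.3, 0.8, -1.3]
width: 0.0196
```

carry_out(deltas=[0.02,0,0,0,0,0,-1,0,0,0,0,0,0,-1])

```text
clock: 15.28
position: [0.5829, -0.237, 0.1618]
ee_rot: [-0.109, -0.699, -0.109, 0.699]
contact_force: [0.7, -0.1, -0.8]
width: 0.0196
```

carry_out(deltas=[0.02,0,0,0,0,0,-1,0,0,0,0,0,0,-1])

```text
clock: 15.52
position: [0.5829, -0.237, 0.1606]
ee_rot: [-0.109, -0.699, -0.109, 0.699]
contact_force: [-0.8, -0.2, -1.7]
width: 0.0189
```

carry_out(deltas=[0.02,0,0,0,0,0,-1,0,0,0,0,0,0,-1])

```text
clock: 15.78
position: [0.583, -0.237, 0.1595]
ee_rot: [0.109, 0.699, 0.109, -0.699]
contact_force: [0.5, -0.5, -0.6]
width: 0.0194
```

```bash
python3 m.py
```

```text
t 15.78 pos [ 0.583  -0.237   0.1595] F [ 0.47 -0.49 -0.55] w 0.0194 jaw -72.3 down [ 1.e-04 -1.e-04 -1.e+00]
 turn 0 [ 4.4961e+01 -4.0000e-03  2.0000e-03]
 turn 180 [-0.039 -0.001 -0.002]
 shift units [-0.008 -0.013  0.013]
blade face Y=aX+b(Z-.111)+c 124 [ 0.2137  0.2354 -0.0027]
plate outer Y 0.0317
```

carry_out(deltas=[0.02,0,0,0,0,0,-1,0,0,0,0,0,0,-1])

```text
clock: 16.08
position: [0.5831, -0.2372, 0.1587]
ee_rot: [0.109, 0.699, 0.109, -0.698]
contact_force: [-0.2, 0.4, 0.2]
width: 0.0191
```

carry_out(deltas=[0.02,0,0,0,0,0,-1,0,0,0,0,0,0,-1])

```text
clock: 16.32
position: [0.5833, -0.2373, 0.1579]
ee_rot: [0.109, 0.699, 0.108, -0.698]
contact_force: [-0.7, 0.6, 4.7]
width: 0.0194
```

carry_out(deltas=[0.02,0,0,0,0,0,-1,0,0,0,0,0,0,-1])

```text
clock: 16.58
position: [0.5835, -0.2376, 0.1572]
ee_rot: [0.109, 0.699, 0.108, -0.698]
contact_force: [-0.7, -0.1, 7.4]
width: 0.0188
```

```bash
python3 - <<'E'
from h import *
for i in range(3):
  e=cam('side','s5.png');print(readout.get_state()['contact_force'].round(2))
cv2.imwrite('pics/m5.png',cv2.resize(e['color'][100:240,320:450],None,fx=4,fy=4)[:,:,::-1])
E
```

```text
[-1.3   1.36  8.54]
[-1.06  0.56  6.75]
[-0.45  0.38  6.17]
```

View pics/m5.png

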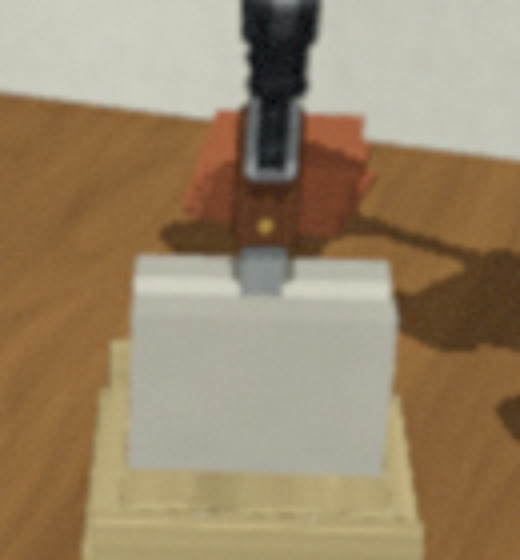

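The blade is in the gap with the handle clear above the plates: blade entry is at (263,275) in the crop and the handle bottom at (265,245). The drag is building, so I'll let it settle and average the readings.

carry_out(deltas=[0,0,0,0,0,0,-1,0,0,0,0,0,0,-1,0,0,0,0,0,0,-1,0,0,0,0,0,0,-1])

```text
clock: 17.23
position: [0.5834, -0.2375, 0.1572]
ee_rot: [0.109, 0.699, 0.108, -0.698]
contact_force: [-1.4, 0.1, 7.0]
width: 0.0189
```

```bash
python3 - <<'E'
from h import *
F=[]
for i in range(12):
  e=cam('side');F.append(readout.get_state()['contact_force'])
print(np.mean(F,0),np.std(F,0)); plan([.582,-.2365,.16],107.86)
E
```

```text
[-0.91502622  0.14574139  7.09345437] [0.33943871 0.27534222 0.46547818]
t 17.82 pos [ 0.5834 -0.2375  0.1572] F [-1.34  0.5   6.35] w 0.0192 jaw -72.29 down [ 0.0018 -0.0016 -1.    ]
 turn 0 [ 4.4961e+01 -4.6000e-02  2.8000e-02]
 turn 180 [-0.039 -0.018 -0.029]
 shift units [-0.047 -0.024  0.018]
```

Steady drag is about 8.5 N: 7.1 N measured, plus the 1.4 N bias from the gauge's weight. That's a little snug, so I'll back off and re-seat slightly shallower.

carry_out(deltas=[-0.03,0,0,0,0,0,-1,-0.03,0,0,0,0,0,-1,0,0,0,0,0,0,-1,0,0,0,0,0,0,-1])

```text
clock: 18.32
position: [0.5825, -0.2363, 0.1583]
ee_rot: [-0.108, -0.698, -0.11, 0.699]
contact_force: [1.3, 1.2, -5.5]
width: 0.0195
```

carry_out(deltas=[0.025,0,0,0,0,0,-1,0.02,0,0,0,0,0,-1,0,0,0,0,0,0,-1,0,0,0,0,0,0,-1])

```text
clock: 18.82
position: [0.5831, -0.2377, 0.1582]
ee_rot: [0.109, 0.699, 0.108, -0.698]
contact_force: [-1.3, 0.0, 5.2]
width: 0.0191
```

```bash
cat > f.py <<'E'
from h import *
F=[]
for i in range(10):
  e=cam('side','s6.png');F.append(readout.get_state()['contact_force'])
print(np.mean(F,0),np.std(F,0)); plan([.582,-.2365,.16],107.86)
E
python3 f.py
```

```text
[-1.03821769 -0.09696555  5.77886032] [0.46938459 0.62555645 0.63754984]
t 19.32 pos [ 0.5832 -0.2376  0.1579] F [-1.23  0.09  5.45] w 0.0191 jaw -72.3 down [ 0.0012 -0.0016 -1.    ]
 turn 0 [ 4.496e+01 -4.200e-02  1.600e-02]
 turn 180 [-0.04  -0.01  -0.027]
 shift units [-0.036 -0.024  0.013]
```

```bash
python3 f.py; python3 m.py | tail -2; python3 - <<'E'
from h import *
a=cam('top','t6.png');b=cv2.imread('pics/side0.png')[:,:,::-1];e=cv2.imread('pics/s6.png')
cv2.imwrite('pics/m6.png',np.hstack([a['color'][100:400,120:520,::-1],e[100:400,180:580]]))
E
```

```text
[-1.07064177 -0.19472078  6.15720174] [0.3869959  0.25891417 0.34024193]
t 19.82 pos [ 0.5832 -0.2376  0.1579] F [-0.86 -0.22  6.02] w 0.0193 jaw -72.29 down [ 0.0013 -0.0016 -1.    ]
 turn 0 [ 4.4962e+01 -4.3000e-02  1.7000e-02]
 turn 180 [-0.038 -0.011 -0.028]
 shift units [-0.035 -0.024  0.014]
blade face Y=aX+b(Z-.111)+c 122 [-0.014   0.0391  0.0008]
plate outer Y 0.031
```

View pics/m6.png

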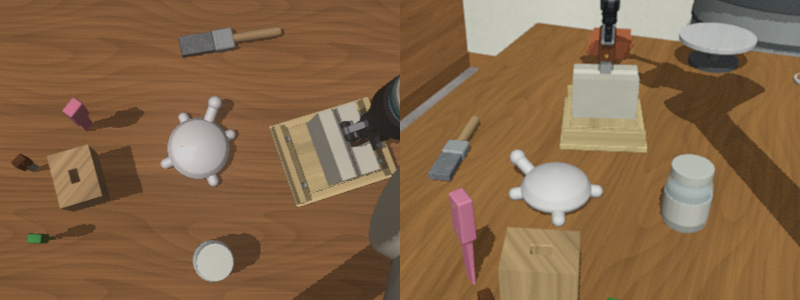

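The gauge sits in the mould at (605,80), still held. The turtle, jar and brush are where they started, and the force is steady. Signing off.

```bash
python3 -c "
from rig import job;print(job.sign_off())"
```

```text
the job is handed in; nothing more can be done
None
```

I drew the gauge out of its block, carried it to the mould and slid the blade into the gap. I handed the job in at about 20 s, still holding the gauge. No verdict was reported.

- **Depth:** the tip is about 50 mm below the throat, worked out from the tool height.
- **Drag:** the first seating gave about 8.5 N, so I backed off and re-seated about 0.7 mm shallower. The sensor now reads a steady 6 N or so upward. Allowing for the roughly 1.4 N it read with the gauge hanging free, the actual drag is nearer 7.5 N, a little above the 6 N you asked for. Plate forces can't be measured directly. The sideways force is only about 1 N, so the two plates should be loaded about equally.
- **Alignment:** in the last depth fit the blade face sloped 0.039, against 0.0375 expected for an upright taper. It was within about 0.02 rad of the stand's direction. Three fits taken during the descent gave odd values: some took in part of the handle or had few pixels, so I did not rely on them.
- **Bystanders:** the last pictures show the jar, brush and turtle where they started.

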